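# Sweep the loose lamp tubes into the catch frame

## Robot

A 6-joint arm with a two-finger parallel gripper is mounted at the origin on a cart in front of the work surface, level with it; the furniture and walls round the work are solid. World frame = base frame: x ahead of the robot, y to its left, z up, the work surface at z = 0. Lengths are in mm, angles in rad, forces in N, time in s.
With the tool pointing down it reaches from about 225 to 875 mm from the base axis. Payload 3.4 kg.
Tool frame: the origin (TCP) lies between the finger pads; the fingertips stand 25 mm ahead of it and the grasp point (between the pads) lies 6 mm ahead of it (r.tips_ahead is the distance from the TCP to the fingertips, in mm); z points along the fingers, y is the line along which they close (so a half turn about z gives the same grasp; the last joint's range is limited). The gripper opens to 85 mm and grips with 20 to 120 N. Pads are 22 mm wide; open, the fingers measure 114 mm over their backs; the gripper's body (76 mm by 85 mm) begins 54 mm behind the grasp point. The pads swing forward as they close: fully open they stand 13 mm farther back than shut.
Start: joints at [1.188, 0.276, 1.505, -0, 1.361, -0.121], TCP at [148.836, 555.435, 256.328] pointing down, gripper open.
Joint ranges: [-2.89, 2.89], [-0.75, 2.08], [0.22, 2.7], [-1.18, 4.32], [0.11, 2.71], [-2.7, 2.7]. Speed limits (rad/s): [2.57, 2.57, 3.14, 3.14, 3.14, 3.14].

## Interface

Orientations are given as a unit quaternion [w, x, y, z].
In Python, from bench import r gives the robot as it stands.
- The arm moves only by the tool send_rows, never from a script. Its argument "increments" is a list of rows, each a list of 7 numbers: the shift along the tool's x, y, z in units of 0.05 m (1.0 is 0.05 m), then the turn, a rotation vector about the tool's x, y, z in units of pi/4 rad (1.0 is pi/4 rad), then the gripper command: -1 is fully open, 1 is shut, values between are in proportion. A call has exactly 10 rows; each row shifts and turns the commanded pose from where the row before left it, along the tool's axes as they then stand; what a row does not reach is not made up. A row lasts 1/10 s, in which the tool goes at most 50 mm and 8.59 degrees, less where a joint would pass 70% of its speed; a pose out of reach is approached as far as the arm can. A call with a number of a shift or a turn outside -1 to 1 is refused whole. A call with a gripper value outside its range is refused whole. The fingers move at their own pace and stop on an object; "squeeze" is the grip in N (left out, the last holds). Time passes only in rows, so rows that do not move let the fingers close, or fill a call up. It gives the time, the measured TCP pose, the force, the opening and the grip force at its end, in the units of the state.
- r.state(): the state, without advancing time (a new reading comes with each control period).
- r.camera(name): name is "scene" or "top" or "wrist"; returns a dict with "frame" (480x640x3 uint8, red, green, blue), "fx", "fy", "cx", "cy" (pixels), "k1" (the pictures are not rectified: a ray, as slopes to the right and down, at radius r is drawn at 1 + k1 r^2 times it, then the intrinsics apply), "extrinsics" (4x4, takes a point from camera to world coordinates). Camera axes: x right, y down, z forward; pixel columns grow to the right and rows downward; lengths in mm; the calibration is good to about 2 mm. A picture is of the moment at which its call begins. There is no depth.
- r.hand_in(): hands the job in; it is judged then, once.
The state is a dict: "clock": time; "joints": joint angles; "joint_vel": joint speeds; "joint_torque": joint torques, N m; "tcp_pos": TCP position; "eef_rot": TCP orientation; "contact_force": force on the tool from outside, world axes, zero at the start; "moment": the same for the moment, N m; "width": opening from 0.0 (shut) to 1.0 (fully open); "finger_force": force on a finger pad.
Only numpy, scipy, OpenCV 4.12 (cv2) and the standard library are available. Lean on these libraries where they do the work, as an engineer would, in place of code of your own. Each camera call takes 0.05 s, during which the arm holds its last target. There are 200 camera calls.

## Task

Sweep the three short black lamp tubes lying on the mat through the mouth of the yellow catch frame with your fingers, so that each one lies wholly between the frame's straight side walls. Slide them along the mat and do not lift any of them. Leave the pink screw dish, the white flange and the standing torch head where they are.

Things in the scene. Friction and masses are not known exactly. Their poses are not given: they have to be found in the camera images.
- catch_frame: fixed yellow catch frame: back wall and two parallel side walls, 35 high, 4 thick, no floor or top, open at the mouth. Inside 160 wide (its x), 130 deep (its y). At the mouth two 34 long lips flare out 32 degrees, reaching 29 in front of it. Origin on the mat, mid-mouth, where lips meet side walls; y points from the mouth in to the back wall, x across, z up. Foot tabs 5 high reach 18 outside the side walls.
- lamp_tube_1: one of three short black lamp tubes lying on its side on the mat, 25 wide (x) x 42 long (y) x 25 high, 20 to 45 g; it slides and does not roll. Origin at the middle of its underside, y along the tube, z up.
- lamp_tube_2: one of three short black lamp tubes lying on its side on the mat, 25 wide (x) x 42 long (y) x 25 high, 20 to 45 g; it slides and does not roll. Origin at the middle of its underside, y along the tube, z up.
- lamp_tube_3: one of three short black lamp tubes lying on its side on the mat, 25 wide (x) x 42 long (y) x 25 high, 20 to 45 g; it slides and does not roll. Origin at the middle of its underside, y along the tube, z up.
- cap_dish: round pink dish of small screws, 43 across, 18 high; a bystander. Origin at the middle of its underside, z up.
- stem_flange: white flange with an upright stem, 48 across, 41 high; a bystander. Origin at the middle of its underside, z up.
- torch_head_07: black torch head standing upright with its open end on top, 34 across, 34 high; a bystander. Origin at the middle of its underside, z up.
- battery_carton: big brown carton full of blue battery packs at the right end of the mat, it never moves: 520 (x) x 360 (y), walls 190 high, its left wall 100 or more from the tubes. Origin at the middle of its underside. Keep arm and gripper clear of it: pass above.
Not all that is in view belongs to the job. What is shaped like the lamp_tube_1 but purple is not meant.

How it is judged:
By the outcome, as a careful person would: the job done as asked, in the order asked, and still so for the second after the job is handed in, with the robot touching nothing.
It also fails if it takes over 67 s, if anything falls off the work surface, if the arm or the gripper's body presses on something with over 40 N, if the wrist force passes 120 N, or if a joint passes its speed limit or range.

## Working session

There is one attempt and no reset: what is moved stays moved. The work goes in short steps, Python scripts to look and compute and a tool call to move; the robot and the scene stay as the last step left them, time stands still between calls to the robot, and variables do not carry over. Pictures are saved under pics/ and viewed, at most 10 in all, crops included, and the job is handed in when it is done.

Besides the shell and the picture viewer there is one more tool, called after ">>>" as name(argument=value, ...), one argument or row to a line, values as JSON. send_rows: Moves the arm, as the interface text tells. Shifts and turns lie within -1 to 1; 1 stands for 0.05 m of shift or pi/4 rad of turn. Its arguments: {"type":"object","properties":{"increments":{"type":"array","items":{"type":"array","items":{"type":"number"}}},"squeeze":{"type":"number"}},"required":["increments"]}

```bash
ls; mkdir -p pics
cat > h.py <<'E'
import numpy as np,cv2
from bench import r
def cam(n): return r.camera(n)
def ray(c,u,v):
    x=(u-c["cx"])/c["fx"];y=(v-c["cy"])/c["fy"]
    a,b=x,y
    for _ in range(20):
        s=1+c["k1"]*(a*a+b*b);a,b=x/s,y/s
    E=np.array(c["extrinsics"]);return E[:3,3],E[:3,:3]@np.array([a,b,1.])
def pt(c,u,v,z=0):
    o,d=ray(c,u,v);return (o+d*(z-o[2])/d[2])
def save(f,n): cv2.imwrite("pics/"+n,cv2.cvtColor(f,cv2.COLOR_RGB2BGR))
E
python3 - <<'E'
from h import *
for n in("top","scene"):
    c=cam(n);save(c["frame"],n+"0.png");print(n,c["fx"],c["k1"],np.round(c["extrinsics"],2).tolist())
print(r.state())
E
```

```text
pics
top 471.5600722313337 -0.06727186889805584 [[-0.03, -0.99, 0.1, 458.06], [-1.0, 0.03, 0.0, -120.12], [-0.01, -0.1, -0.99, 942.24], [0.0, 0.0, 0.0, 1.0]]
scene 492.6211002230519 0.04483808023024207 [[0.82, -0.39, 0.42, 177.82], [-0.57, -0.54, 0.62, -684.34], [-0.02, -0.75, -0.66, 644.76], [0.0, 0.0, 0.0, 1.0]]
{'clock': 0.1, 'joints': array([ 1.18800082e+00,  2.76522574e-01,  1.50601586e+00, -2.66629391e-05,
        1.36070606e+00, -1.20996899e-01]), 'joint_vel': array([-0.00109629, -0.00215755, -0.00450062,  0.00018252, -0.00058151,
        0.00045811]), 'joint_torque': array([ 8.86330981e-04, -4.17703700e+01, -2.46406907e+01, -2.93741587e-04,
        5.75317594e-03,  9.66511607e-06]), 'tcp_pos': array([148.66777332, 554.99483727, 255.52769939]), 'eef_rot': array([-1.93228107e-04,  1.30522995e-01,  9.91444938e-01, -8.03103629e-04]), 'contact_force': array([-0.41268626, -0.375971  ,  0.50774484]), 'moment': array([ 0.00091975, -0.02369434,  0.05658303]), 'finger_force': 0.0, 'width': 1.0010347180400658}
```

View pics/top0.png

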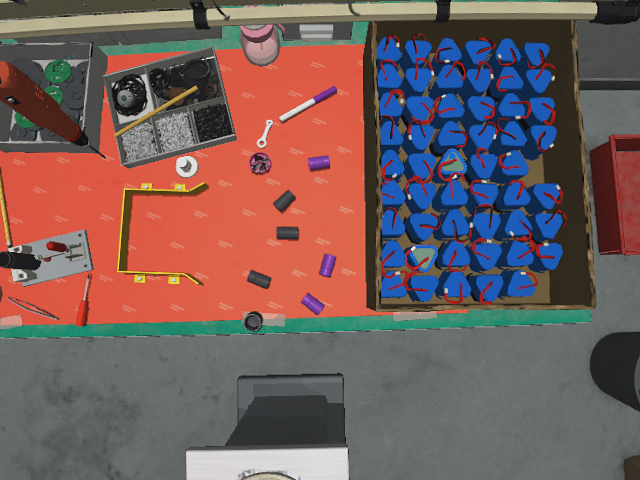

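View pics/scene0.png

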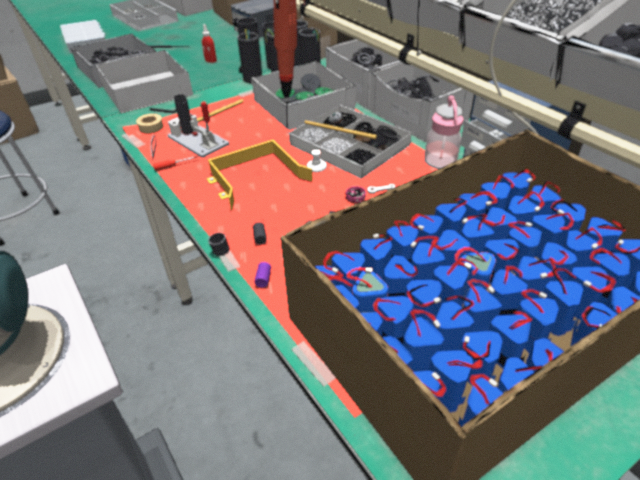

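Top view: the black tubes are at (285,201), (288,233) and (259,280). Look-alikes to reject: the purple tubes at (318,163), (327,265) and (313,303), and the standing torch head at (254,321). The dish is at (260,162), the flange at (186,167), and the frame mouth opens to the right at u≈190. Next I'll measure these and take a close crop.

```bash
cat > meas.py <<'E'
from h import *
def tubes(c):
    f=c["frame"];hsv=cv2.cvtColor(f,cv2.COLOR_RGB2HSV)
    out=[]
    m=((hsv[...,2]<95)&(hsv[...,1]<110)).astype(np.uint8)
    m[:, :105]=0;m[:,362:]=0;m[:155]=0;m[312:]=0
    m=cv2.morphologyEx(m,cv2.MORPH_OPEN,np.ones((3,3)))
    for k in cv2.findContours(m,cv2.RETR_EXTERNAL,cv2.CHAIN_APPROX_NONE)[0]:
        if cv2.contourArea(k)<80: continue
        P=np.array([pt(c,u,v,14)[:2] for u,v in k[:,0]],np.float32)
        (x,y),(w,h),a=cv2.minAreaRect(P)
        if w<h:a+=90;w,h=h,w
        out.append((np.round([x,y,w,h,a]).tolist()))
    return out
if __name__=="__main__":
    c=cam("top")
    for o in tubes(c):print("tube x y len wid ang(deg from x)",o)
    for n,u,v,z in [("dish",260,162,18),("flange",186,167,10),("torchtop",254,320,34),("pur1",318,163,14),("pur2",327,265,14),("pur3",313,303,14),("cartontop",378,300,190),
      ("lipA tip",206,184,35),("A mouth",190,191,35),("A back",123,191,35),("B mouth",184,274,35),("B tip",202,284,35),("B back",119,272,35),("edge",254,331,0)]:
        print(n,np.round(pt(c,u,v,z)))
    save(cv2.resize(c["frame"][140:340,100:366],None,fx=3,fy=3,interpolation=cv2.INTER_CUBIC)[:600,:800],"crop.png")
E
python3 meas.py
```

```text
tube x y len wid ang(deg from x) [481.0, 6.0, 42.0, 23.0, 67.0]
tube x y len wid ang(deg from x) [571.0, -52.0, 40.0, 22.0, 88.0]
tube x y len wid ang(deg from x) [637.0, -47.0, 40.0, 23.0, 133.0]
tube x y len wid ang(deg from x) [728.0, 230.0, 90.0, 9.0, 103.0]
dish [715.  -0.  18.]
flange [712. 152.  10.]
torchtop [402.  14.  34.]
pur1 [ 711. -117.   14.]
pur2 [ 505. -129.   14.]
pur3 [ 431. -100.   14.]
cartontop [ 438. -207.  190.]
lipA tip [670. 105.  35.]
A mouth [657. 137.  35.]
A back [661. 272.  35.]
B mouth [494. 148.  35.]
B tip [474. 113.  35.]
B back [501. 277.  35.]
edge [379.  19.   0.]
```

View pics/crop.png

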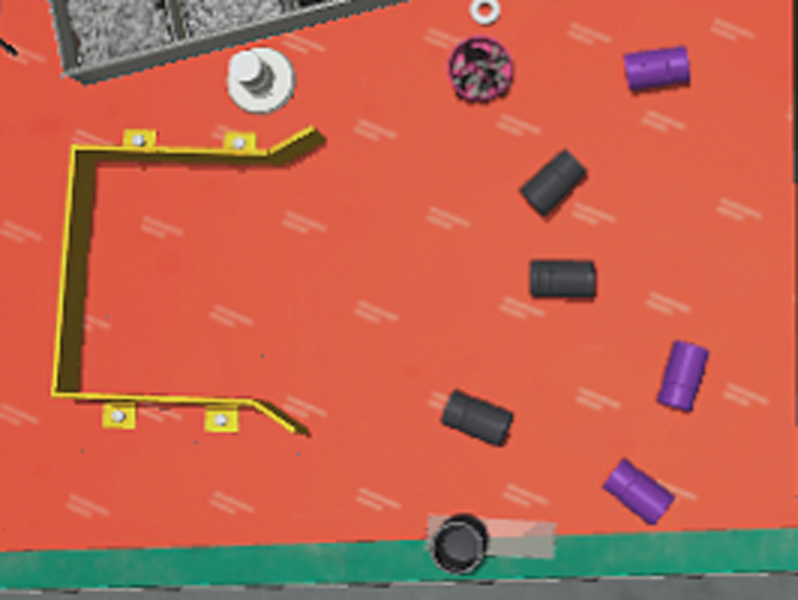

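The crop confirms three black tubes at crop (553,183), (563,280) and (477,417), sized 41x23 mm. All the purple ones are rejected. The frame's mouth centre is about (576,143), facing −y. Now I'll rotate the tool so its x axis is world +y, narrow the fingers, and travel over.

>>> send_rows(
  increments=[
    [0, 0, 0, 0, 0, 0.185, 0.65],
    [0, 0, 0, 0, 0, 0.185, 0.65],
    [0, 0, 0, 0, 0, 0.185, 0.65],
    [0, 0, 0, 0, 0, 0.185, 0.65],
    [0, 0, 0, 0, 0, 0.185, 0.65],
    [0, 0, 0, 0, 0, 0.185, 0.65],
    [0, 0, 0, 0, 0, 0.185, 0.65],
    [0, 0, 0, 0, 0, 0.185, 0.65],
    [0, 0, 0, 0, 0, 0.185, 0.65],
    [0, 0, 0, 0, 0, 0, 0.65],
  ],
)

```text
clock: 1.15
tcp_pos: [148.7, 555.2, 256.0]
eef_rot: [0.0, 0.707, 0.708, -0.0]
contact_force: [-0.1, 0.3, -0.2]
width: 0.173
finger_force: 0.0
```

>>> send_rows(
  increments=[
    [-0.66, 0.42, 0, 0, 0, 0, 0.65],
    [-0.66, 0.42, 0, 0, 0, 0, 0.65],
    [-0.66, 0.42, 0, 0, 0, 0, 0.65],
    [-0.66, 0.42, 0, 0, 0, 0, 0.65],
    [-0.66, 0.42, 0, 0, 0, 0, 0.65],
    [-0.66, 0.42, 0, 0, 0, 0, 0.65],
    [-0.66, 0.42, 0, 0, 0, 0, 0.65],
    [-0.66, 0.42, 0, 0, 0, 0, 0.65],
    [-0.66, 0.42, 0, 0, 0, 0, 0.65],
    [-0.66, 0.42, 0, 0, 0, 0, 0.65],
  ],
)

```text
clock: 2.15
tcp_pos: [359.7, 224.3, 256.4]
eef_rot: [0.0, 0.705, 0.709, 0.0]
contact_force: [0.3, -0.0, -0.1]
width: 0.177
finger_force: 0.0
```

>>> send_rows(
  increments=[
    [-0.66, 0.42, 0, 0, 0, 0, 0.65],
    [-0.66, 0.42, 0, 0, 0, 0, 0.65],
    [-0.66, 0.42, 0, 0, 0, 0, 0.65],
    [-0.66, 0.42, 0, 0, 0, 0, 0.65],
    [-0.66, 0.42, 0, 0, 0, 0, 0.65],
    [-0.66, 0.42, 0, 0, 0, 0, 0.65],
    [-0.66, 0.42, 0, 0, 0, 0, 0.65],
    [-0.66, 0.42, 0, 0, 0, 0, 0.65],
    [-0.66, 0.42, 0, 0, 0, 0, 0.65],
    [-0.66, 0.42, 0, 0, 0, 0, 0.65],
  ],
)

```text
clock: 3.15
tcp_pos: [570.3, -105.5, 256.1]
eef_rot: [-0.0, 0.706, 0.709, 0.0]
contact_force: [-0.1, 0.5, 0.4]
width: 0.175
finger_force: 0.0
```

>>> send_rows(
  increments=[
    [0, 0, 0.45, 0, 0, 0, 0.65],
    [0, 0, 0.45, 0, 0, 0, 0.65],
    [0, 0, 0.45, 0, 0, 0, 0.65],
    [0, 0, 0.45, 0, 0, 0, 0.65],
    [0, 0, 0.45, 0, 0, 0, 0.65],
    [0, 0, 0.45, 0, 0, 0, 0.65],
    [0, 0, 0.45, 0, 0, 0, 0.65],
    [0, 0, 0.45, 0, 0, 0, 0.65],
    [0, 0, 0.45, 0, 0, 0, 0.65],
    [0, 0, 0.45, 0, 0, 0, 0.65],
  ],
)

```text
clock: 4.15
tcp_pos: [569.7, -104.0, 30.3]
eef_rot: [0.0, 0.705, 0.709, 0.0]
contact_force: [-0.4, -0.6, 0.2]
width: 0.176
finger_force: 0.0
```

>>> send_rows(
  increments=[
    [0.15, 0.01, 0, 0, 0, 0, 0.65],
    [0.2, 0.01, 0, 0, 0, 0, 0.65],
    [0.2, 0.01, 0, 0, 0, 0, 0.65],
    [0.2, 0.01, 0, 0, 0, 0, 0.65],
    [0.2, 0.01, 0, 0, 0, 0, 0.65],
    [0.2, 0.01, 0, 0, 0, 0, 0.65],
    [0.2, 0.01, 0, 0, 0, 0, 0.65],
    [0.2, 0.01, 0, 0, 0, 0, 0.65],
    [0.2, 0.01, 0, 0, 0, 0, 0.65],
    [0.2, 0.01, 0, 0, 0, 0, 0.65],
  ],
)

```text
clock: 5.15
tcp_pos: [574.6, -5.7, 31.2]
eef_rot: [-0.0, 0.707, 0.708, -0.0]
contact_force: [0.8, 0.1, 0.8]
width: 0.176
finger_force: 0.3
```

Run:
```python
from h import *
c=cam("top");save(cv2.resize(c["frame"][140:340,100:366],None,fx=3,fy=3)[:600,:798],"c2.png")
```

```text
(no output)
```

View pics/c2.png

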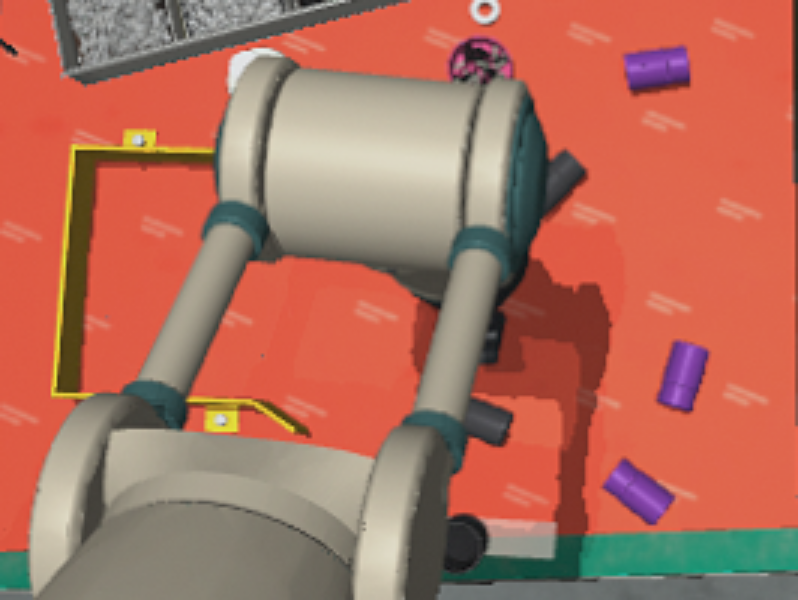

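The arm hides the tube in the top view. T1, T3 and the bystanders look undisturbed. I'll check with the wrist camera.

Run:
```python
from h import *
c=cam("wrist");save(c["frame"],"w1.png");print(c["fx"],np.round(c["extrinsics"],2).tolist())
```

```text
380.85384793534354 [[1.0, 0.0, 0.0, 573.87], [0.0, -0.95, -0.32, 78.95], [0.0, 0.32, -0.95, 149.54], [0.0, 0.0, 0.0, 1.0]]
```

View pics/w1.png

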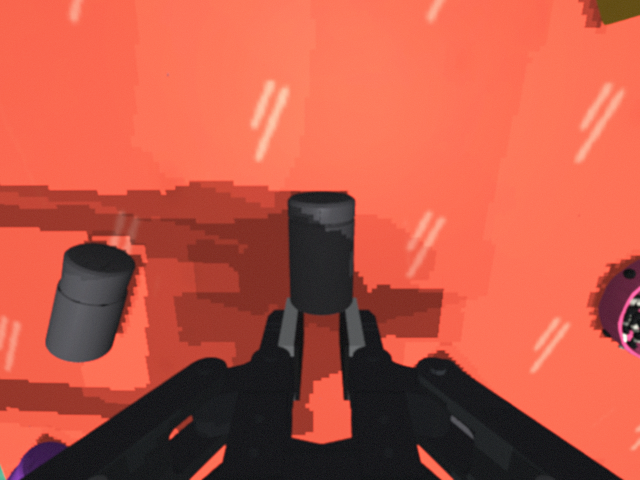

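The wrist view shows the tube at (322,250), held square against both fingertips. I'll continue the push.

>>> send_rows(
  increments=[
    [0.2, 0.01, 0, 0, 0, 0, 0.65],
    [0.2, 0.01, 0, 0, 0, 0, 0.65],
    [0.2, 0.01, 0, 0, 0, 0, 0.65],
    [0.2, 0.01, 0, 0, 0, 0, 0.65],
    [0.2, 0.01, 0, 0, 0, 0, 0.65],
    [0.2, 0.01, 0, 0, 0, 0, 0.65],
    [0.2, 0.01, 0, 0, 0, 0, 0.65],
    [0.2, 0.01, 0, 0, 0, 0, 0.65],
    [0.2, 0.01, 0, 0, 0, 0, 0.65],
    [0.2, 0.01, 0, 0, 0, 0, 0.65],
  ],
)

```text
clock: 6.25
tcp_pos: [579.5, 94.4, 31.3]
eef_rot: [-0.0, 0.707, 0.708, 0.0]
contact_force: [-0.8, -0.9, 0.1]
width: 0.177
finger_force: 0.1
```

>>> send_rows(
  increments=[
    [0.2, 0, 0, 0, 0, 0, 0.65],
    [0.2, 0, 0, 0, 0, 0, 0.65],
    [0.2, 0, 0, 0, 0, 0, 0.65],
    [0.2, 0, 0, 0, 0, 0, 0.65],
    [0.2, 0, 0, 0, 0, 0, 0.65],
    [0.2, 0, 0, 0, 0, 0, 0.65],
    [0.2, 0, 0, 0, 0, 0, 0.65],
    [0.2, 0, 0, 0, 0, 0, 0.65],
    [0.2, 0, 0, 0, 0, 0, 0.65],
    [0.2, 0, 0, 0, 0, 0, 0.65],
  ],
)

```text
clock: 7.25
tcp_pos: [579.3, 194.3, 31.3]
eef_rot: [-0.0, 0.707, 0.708, 0.0]
contact_force: [-0.3, -0.1, -0.3]
width: 0.177
finger_force: 0.1
```

Run:
```python
from h import *
c=cam("wrist");save(c["frame"],"w2.png")
```

```text
(no output)
```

View pics/w2.png

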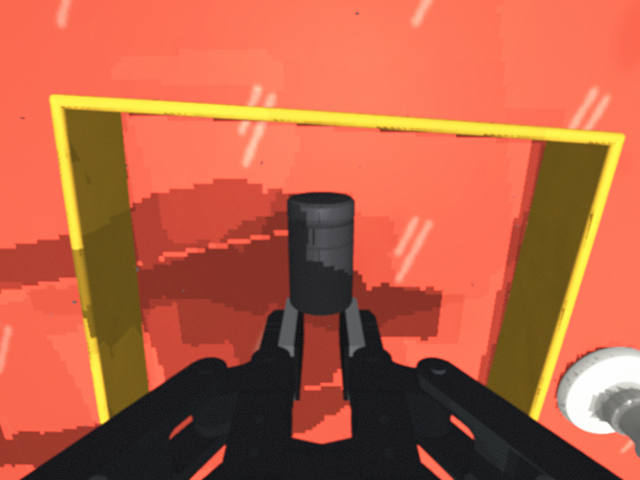

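Tube 2 is at (322,250) px, well inside the yellow walls. Next is tube 1: retract, lift, and go behind it aligned with its axis (67°).

>>> send_rows(
  increments=[
    [-0.2, 0, 0, 0, 0, 0, 0.65],
    [0, 0, -0.2, 0, 0, 0, 0.65],
    [0, 0, -0.2, 0, 0, 0, 0.65],
    [0, 0, -0.2, 0, 0, 0, 0.65],
    [-0.5, 0, -0.2, 0, 0, 0, 0.65],
    [-0.5, 0, -0.2, 0, 0, 0, 0.65],
    [-0.5, 0, -0.2, 0, 0, 0, 0.65],
    [-0.5, 0, -0.2, 0, 0, 0, 0.65],
    [-0.5, 0, -0.2, 0, 0, 0, 0.65],
    [-0.5, 0, -0.2, 0, 0, 0, 0.65],
  ],
)

```text
clock: 8.3
tcp_pos: [579.7, 32.3, 123.0]
eef_rot: [0.001, 0.707, 0.707, 0.001]
contact_force: [0.2, -0.3, 0.5]
width: 0.176
finger_force: 0.0
```

>>> send_rows(
  increments=[
    [-0.3, -0.47, 0, 0, 0, 0, 0.65],
    [-0.3, -0.47, 0, 0, 0, 0, 0.65],
    [-0.3, -0.47, 0, 0, 0, 0, 0.65],
    [-0.3, -0.47, 0, 0, 0, 0, 0.65],
    [-0.3, -0.47, 0, 0, 0, 0, 0.65],
    [0, 0, 0, 0, 0, 0.17, 0.65],
    [0, 0, 0, 0, 0, 0.17, 0.65],
    [0, 0, 0, 0, 0, 0.17, 0.65],
    [0, 0, 0, 0, 0, 0, 0.65],
    [0, 0, 0, 0, 0, 0, 0.65],
  ],
)

```text
clock: 9.3
tcp_pos: [462.4, -41.8, 122.0]
eef_rot: [0.0, 0.833, 0.554, 0.0]
contact_force: [-0.7, -0.4, -0.1]
width: 0.173
finger_force: 0.0
```

Run:
```python
from h import *
c=cam("wrist");save(c["frame"],"w3.png")
```

```text
(no output)
```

View pics/w3.png

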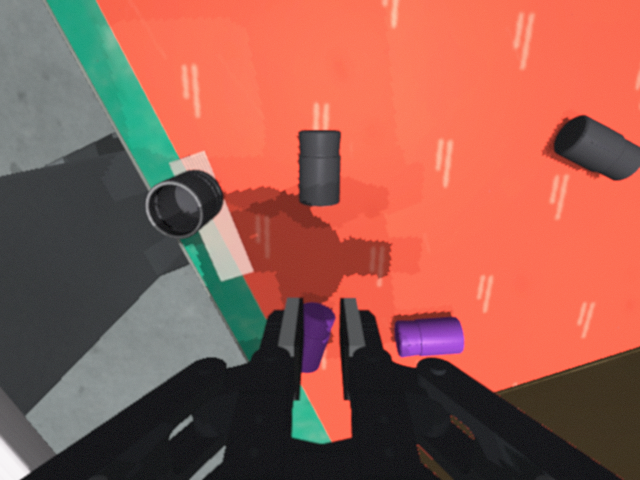

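Tube 1 is aligned at (320,168) px. Descend and push.

>>> send_rows(
  increments=[
    [0, 0, 0.18, 0, 0, 0, 0.65],
    [0, 0, 0.18, 0, 0, 0, 0.65],
    [0, 0, 0.18, 0, 0, 0, 0.65],
    [0, 0, 0.18, 0, 0, 0, 0.65],
    [0, 0, 0.18, 0, 0, 0, 0.65],
    [0, 0, 0.18, 0, 0, 0, 0.65],
    [0, 0, 0.18, 0, 0, 0, 0.65],
    [0, 0, 0.18, 0, 0, 0, 0.65],
    [0, 0, 0.18, 0, 0, 0, 0.65],
    [0, 0, 0.18, 0, 0, 0, 0.65],
  ],
)

```text
clock: 10.35
tcp_pos: [462.2, -41.6, 30.6]
eef_rot: [0.0, 0.833, 0.553, 0.0]
contact_force: [-0.1, -0.4, -0.1]
width: 0.175
finger_force: 0.0
```

>>> send_rows(
  increments=[
    [0.2, 0, 0, 0, 0, 0, 0.65],
    [0.2, 0, 0, 0, 0, 0, 0.65],
    [0.2, 0, 0, 0, 0, 0, 0.65],
    [0.2, 0, 0, 0, 0, 0, 0.65],
    [0.2, 0, 0, 0, 0, 0, 0.65],
    [0.2, 0, 0, 0, 0, 0, 0.65],
    [0.2, 0, 0, 0, 0, 0, 0.65],
    [0.2, 0, 0, 0, 0, 0, 0.65],
    [0.2, 0, 0, 0, 0, 0, 0.65],
    [0.2, 0, 0, 0, 0, 0, 0.65],
  ],
)

```text
clock: 11.35
tcp_pos: [501.3, 51.3, 31.3]
eef_rot: [-0.0, 0.833, 0.553, 0.0]
contact_force: [-0.1, -0.9, 1.1]
width: 0.175
finger_force: 0.2
```

>>> send_rows(
  increments=[
    [0.2, 0, 0, 0, 0, 0, 0.65],
    [0.2, 0, 0, 0, 0, 0, 0.65],
    [0.2, 0, 0, 0, 0, 0, 0.65],
    [0.2, 0, 0, 0, 0, -0.058, 0.65],
    [0.2, 0, 0, 0, 0, -0.058, 0.65],
    [0.2, 0, 0, 0, 0, -0.058, 0.65],
    [0.2, 0, 0, 0, 0, -0.058, 0.65],
    [0.2, 0, 0, 0, 0, -0.058, 0.65],
    [0.2, 0, 0, 0, 0, -0.058, 0.65],
    [0.2, 0, 0, 0, 0, -0.058, 0.65],
  ],
)

```text
clock: 12.35
tcp_pos: [530.9, 146.3, 31.3]
eef_rot: [-0.0, 0.734, 0.68, 0.0]
contact_force: [0.6, 0.0, -0.6]
width: 0.176
finger_force: 0.1
```

Run:
```python
from h import *
c=cam("wrist");save(c["frame"],"w4.png")
```

```text
(no output)
```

View pics/w4.png

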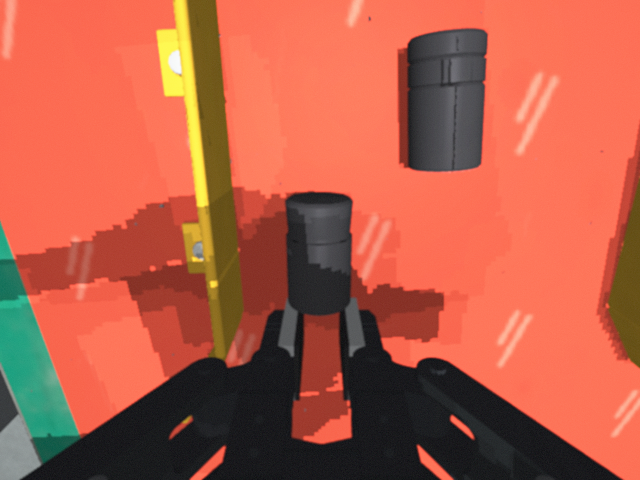

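Tube 1 is at (320,250) px, between the walls beside tube 2. Push it 40 mm further, retract, and go behind tube 3 (axis 133°).

>>> send_rows(
  increments=[
    [0.2, 0, 0, 0, 0, -0.05, 0.65],
    [0.2, 0, 0, 0, 0, -0.05, 0.65],
    [0.2, 0, 0, 0, 0, 0, 0.65],
    [0.2, 0, 0, 0, 0, 0, 0.65],
    [-0.2, 0, 0, 0, 0, 0, 0.65],
    [0, 0, -0.3, 0, 0, 0, 0.65],
    [0, 0, -0.3, 0, 0, 0, 0.65],
    [0, 0, -0.4, 0, 0, 0, 0.65],
    [0, 0, -0.4, 0, 0, 0, 0.65],
    [0, 0, -0.4, 0, 0, 0, 0.65],
  ],
)

```text
clock: 13.4
tcp_pos: [531.7, 174.7, 122.0]
eef_rot: [-0.0, 0.708, 0.706, -0.0]
contact_force: [0.1, -0.1, 0.1]
width: 0.171
finger_force: 0.0
```

>>> send_rows(
  increments=[
    [-0.52, 0.27, 0, 0, 0, 0, 0.65],
    [-0.52, 0.27, 0, 0, 0, 0, 0.65],
    [-0.52, 0.27, 0, 0, 0, 0, 0.65],
    [-0.52, 0.27, 0, 0, 0, 0, 0.65],
    [-0.52, 0.27, 0, 0, 0, 0, 0.65],
    [-0.52, 0.27, 0, 0, 0, 0, 0.65],
    [-0.52, 0.27, 0, 0, 0, 0, 0.65],
    [-0.52, 0.27, 0, 0, 0, 0, 0.65],
    [-0.52, 0.27, 0, 0, 0, 0, 0.65],
    [-0.52, 0.27, 0, 0, 0, 0, 0.65],
  ],
)

```text
clock: 14.4
tcp_pos: [666.4, -86.6, 121.1]
eef_rot: [-0.0, 0.708, 0.706, -0.0]
contact_force: [0.6, 0.1, 0.1]
width: 0.177
finger_force: 0.0
```

>>> send_rows(
  increments=[
    [0, 0, 0, 0, 0, -0.155, 0.65],
    [0, 0, 0, 0, 0, -0.155, 0.65],
    [0, 0, 0, 0, 0, -0.155, 0.65],
    [0, 0, 0, 0, 0, -0.155, 0.65],
    [0, 0, 0, 0, 0, -0.155, 0.65],
    [0, 0, 0, 0, 0, -0.155, 0.65],
    [0, 0, 0, 0, 0, 0, 0.65],
    [0, 0, 0, 0, 0, 0, 0.65],
    [0, 0, 0, 0, 0, 0, 0.65],
    [0, 0, 0, 0, 0, 0, 0.65],
  ],
)

```text
clock: 15.4
tcp_pos: [666.4, -85.0, 121.3]
eef_rot: [-0.0, 0.409, 0.912, 0.0]
contact_force: [-0.4, 1.0, 0.5]
width: 0.179
finger_force: 0.0
```

Run:
```python
from h import *
c=cam("wrist");save(c["frame"],"w5.png")
```

```text
(no output)
```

View pics/w5.png

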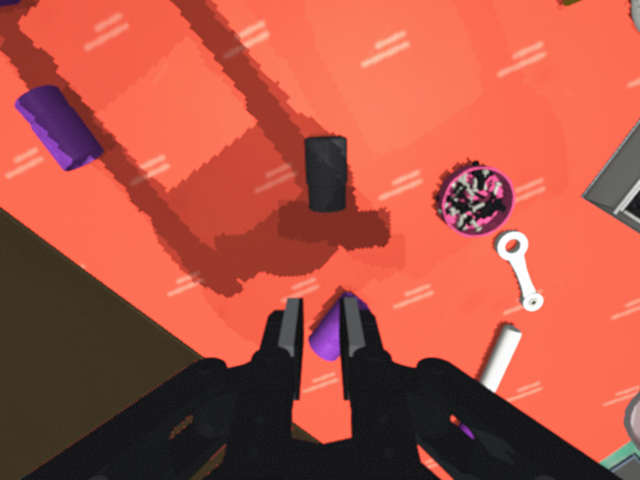

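Tube 3 is at (326,174) px, about 3 mm to the right. The dish is at (477,200), and the purple tube is behind the fingers and clear of them. Descend with the small correction, then push on an arc.

>>> send_rows(
  increments=[
    [0, 0.06, 0.18, 0, 0, 0, 0.65],
    [0, 0, 0.18, 0, 0, 0, 0.65],
    [0, 0, 0.18, 0, 0, 0, 0.65],
    [0, 0, 0.18, 0, 0, 0, 0.65],
    [0, 0, 0.18, 0, 0, 0, 0.65],
    [0, 0, 0.18, 0, 0, 0, 0.65],
    [0, 0, 0.18, 0, 0, 0, 0.65],
    [0, 0, 0.18, 0, 0, 0, 0.65],
    [0, 0, 0.18, 0, 0, 0, 0.65],
    [0, 0, 0.18, 0, 0, 0, 0.65],
  ],
)

```text
clock: 16.45
tcp_pos: [668.8, -82.8, 30.6]
eef_rot: [0.0, 0.409, 0.913, 0.0]
contact_force: [-0.5, 0.4, 0.1]
width: 0.177
finger_force: 0.0
```

>>> send_rows(
  increments=[
    [0.2, 0, 0, 0, 0, 0, 0.65],
    [0.2, 0, 0, 0, 0, 0, 0.65],
    [0.2, 0, 0, 0, 0, 0.09, 0.65],
    [0.2, 0, 0, 0, 0, 0.09, 0.65],
    [0.2, 0, 0, 0, 0, 0.09, 0.65],
    [0.2, 0, 0, 0, 0, 0.09, 0.65],
    [0.2, 0, 0, 0, 0, 0.09, 0.65],
    [0.2, 0, 0, 0, 0, 0.09, 0.65],
    [0.2, 0, 0, 0, 0, 0.09, 0.65],
    [0.2, 0, 0, 0, 0, 0.09, 0.65],
  ],
)

```text
clock: 17.45
tcp_pos: [618.2, 3.1, 32.1]
eef_rot: [0.0, 0.648, 0.762, 0.0]
contact_force: [0.4, -0.1, -0.5]
width: 0.178
finger_force: 0.0
```

```bash
cat > wm.py <<'E'
from h import *
c=cam("wrist");h=cv2.cvtColor(c["frame"],cv2.COLOR_RGB2HSV)
m=((h[...,2]<110)&(h[...,1]<90)).astype(np.uint8);m[296:]=0
for k in cv2.findContours(m,cv2.RETR_EXTERNAL,cv2.CHAIN_APPROX_NONE)[0]:
    if cv2.contourArea(k)>800: print(cv2.boundingRect(k),np.round(cv2.minAreaRect(k)[2]))
E
python3 wm.py
```

```text
(291, 193, 65, 103) 90.0
```

>>> send_rows(
  increments=[
    [0.2, 0, 0, 0, 0, 0.09, 0.65],
    [0.2, 0, 0, 0, 0, 0.09, 0.65],
    [0.2, 0, 0, 0, 0, 0.09, 0.65],
    [0.2, 0, 0, 0, 0, 0.02, 0.65],
    [0.2, 0, 0, 0, 0, 0, 0.65],
    [0.2, 0, 0, 0, 0, 0, 0.65],
    [0.2, 0, 0, 0, 0, 0, 0.65],
    [0.2, 0, 0, 0, 0, 0, 0.65],
    [0.2, 0, 0, 0, 0, 0, 0.65],
    [0.2, 0, 0, 0, 0, 0, 0.65],
  ],
)

```text
clock: 18.5
tcp_pos: [620.5, 102.6, 31.3]
eef_rot: [-0.0, 0.73, 0.684, 0.0]
contact_force: [0.4, 0.0, 0.0]
width: 0.176
finger_force: 0.1
```

```bash
python3 wm.py
```

```text
(291, 193, 66, 103) 90.0
(565, 174, 43, 59) 9.0
(625, 0, 15, 172) 90.0
(124, 0, 88, 57) 90.0
(0, 0, 79, 92) 90.0
```

>>> send_rows(
  increments=[
    [0.2, 0, 0, 0, 0, 0, 0.65],
    [0.2, 0, 0, 0, 0, 0, 0.65],
    [0.2, 0, 0, 0, 0, 0, 0.65],
    [0.2, 0, 0, 0, 0, 0, 0.65],
    [0.2, 0, 0, 0, 0, 0, 0.65],
    [0.2, 0, 0, 0, 0, 0, 0.65],
    [0.2, 0, 0, 0, 0, 0, 0.65],
    [0.2, 0, 0, 0, 0, 0, 0.65],
    [0, 0, 0, 0, 0, 0, 0.65],
    [-0.2, 0, 0, 0, 0, 0, 0.65],
  ],
)

```text
clock: 19.55
tcp_pos: [625.1, 172.5, 31.3]
eef_rot: [0.0, 0.729, 0.685, 0.0]
contact_force: [0.4, -1.3, 0.2]
width: 0.173
finger_force: 0.0
```

>>> send_rows(
  increments=[
    [0, 0, -0.3, 0, 0, 0, 0.65],
    [0, 0, -0.4, 0, 0, 0, 0.65],
    [0, 0, -0.4, 0, 0, 0, 0.65],
    [0, 0, -0.4, 0, 0, 0, 0.65],
    [0, 0, -0.4, 0, 0, 0, 0.65],
    [0, 0, -0.5, 0, 0, 0, 0.65],
    [0, 0, -0.5, 0, 0, 0, 0.65],
    [0, 0, -0.5, 0, 0, 0, 0.65],
    [0, 0, -0.5, 0, 0, 0, 0.65],
    [0, 0, -0.5, 0, 0, 0, 0.65],
  ],
)

```text
clock: 20.55
tcp_pos: [624.7, 170.0, 252.3]
eef_rot: [0.0, 0.73, 0.683, -0.0]
contact_force: [0.8, -0.5, 0.3]
width: 0.173
finger_force: 0.0
```

>>> send_rows(
  increments=[
    [0.2, -0.7, 0, 0, 0, 0, 0.65],
    [0.2, -0.7, 0, 0, 0, 0, 0.65],
    [0.2, -0.7, 0, 0, 0, 0, 0.65],
    [0.2, -0.7, 0, 0, 0, 0, 0.65],
    [0.2, -0.7, 0, 0, 0, 0, 0.65],
    [0.2, -0.7, 0, 0, 0, 0, 0.65],
    [0.2, -0.7, 0, 0, 0, 0, 0.65],
    [0.2, -0.7, 0, 0, 0, 0, 0.65],
    [0.2, -0.7, 0, 0, 0, 0, 0.65],
    [0.2, -0.7, 0, 0, 0, 0, 0.65],
  ],
)

```text
clock: 21.55
tcp_pos: [281.0, 293.1, 251.3]
eef_rot: [0.0, 0.73, 0.683, 0.0]
contact_force: [0.5, -0.2, -0.5]
width: 0.176
finger_force: 0.0
```

Run:
```python
from h import *
import meas
c=cam("top");print(meas.tubes(c));save(cv2.resize(c["frame"][140:340,100:366],None,fx=3,fy=3)[:600,:798],"end.png")
```

```text
[[531.0, 220.0, 47.0, 22.0, 89.0], [578.0, 228.0, 46.0, 22.0, 88.0], [628.0, 216.0, 46.0, 22.0, 88.0], [728.0, 230.0, 90.0, 9.0, 103.0]]
```

View pics/end.png

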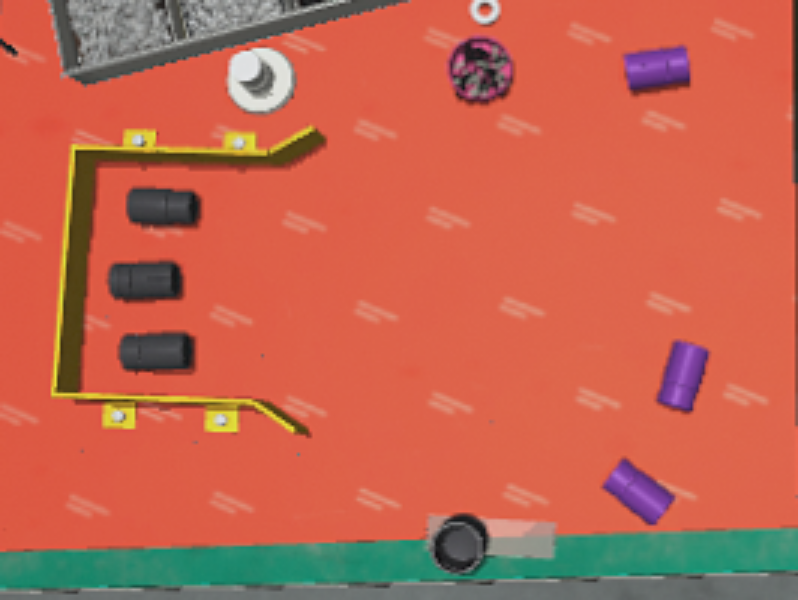

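All three black tubes, at crop (163,207), (145,281) and (157,352), lie well inside the side walls. The bystanders haven't moved and the arm is clear, so I'm handing in.

```bash
python3 -c "from bench import r; print(r.hand_in())"
```

```text
the job is handed in; nothing more can be done
None
```

The job is handed in at about 22 s on the clock: in the last top picture all three black lamp tubes lay wholly between the frame's side walls, with the dish, flange, torch head and purple tubes where they started.

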